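Take the battery cover off the bottle-scoring drive unit

ROBOT

A 6-joint arm with a two-finger parallel gripper is mounted at the origin on the work surface. World frame = base frame: x ahead of the robot, y to its left, z up, the work surface at z = 0. Lengths are in mm, angles in rad, forces in N, time in s.
With the tool pointing down it reaches from about 275 to 850 mm from the base axis. Payload 19 kg.
Tool frame: the origin (TCP) lies on the front face of the gripper's body, between the roots of the fingers; the fingertips stand 73 mm ahead of it and the grasp point (between the pads) lies 54 mm ahead of it; x points along the fingers, z is the direction in which the jaws open and shut, and the axes are right-handed (so a half turn about x gives the same grasp; the last joint's range is limited). The gripper opens to 85 mm and grips with 20 to 120 N. Pads are 22 mm wide; open, the fingers measure 114 mm over their backs; the gripper's body (76 mm by 85 mm) begins 54 mm behind the grasp point. The pads swing forward as they close: fully open they stand 13 mm farther back than shut.
Start: joints at [-1.436, 0.15, 1.437, -0, 1.554, -0.134], TCP at [152.681, -554.335, 303.867] pointing down, gripper open.
Joint ranges: [-2.8, 2.8], [-0.68, 2.1], [0.12, 2.68], [-1.39, 4.53], [0.16, 2.79], [-2.81, 2.81]. Speed limits (rad/s): [1.89, 1.89, 2.22, 3.01, 3.01, 3.01].

INTERFACE

Orientations are given as a rotation vector (axis times angle).
In Python, from rig import ctrl gives the robot as it stands. The module is installed in compiled form; this text tells all that it offers.
- The arm moves only by the tool play_rows, never from a script. Its argument "increments" is text: rows parted by semicolons, each of 5 numbers parted by spaces: the shift along the world's x, y, z normalised to -1 to 1, where 1 is 0.3 m, then the turn about the world's z normalised to -1 to 1, where 1 is 2 rad, then the finger opening in mm, from 0 to 85.4. A call has 1 to 8 rows; each row is the pose to reach, as a shift and turn from the pose commanded when the call began; what a row does not reach only later rows make up. A row lasts 1/10 s, in which the tool goes at most 50 mm and 8.59 degrees, less where a joint would pass 70% of its speed; a pose out of reach is approached as far as the arm can. A call with a number of a shift or a turn outside -1 to 1 is refused whole. A call with a gripper value outside its range is refused whole. The fingers move at their own pace and stop on an object; "squeeze" is the grip in N (left out, the last holds). Time passes only in rows, so rows that repeat a pose let the fingers close. It gives the time, the measured TCP pose, the force and the opening at its end, in the units of the state.
- ctrl.get_state(): the state, without advancing time (a new reading comes with each control period).
- ctrl.grab_frame(name): name is "scene" or "side" or "wrist"; returns the picture (400x640x3 uint8, blue, green, red); there is no depth.
- ctrl.calibration(name): a dict with "intrinsics" (3x3 intrinsics, pixels), "extrinsics" (4x4, takes a point from camera to world coordinates); the wrist camera has in their place "T_tool_cam" (4x4, takes a point from camera to tool coordinates, whose origin is the TCP and whose axes are the tool frame's). Camera axes: x right, y up, looking along -z (the intrinsics and any distortion apply to the point x, -y, -z); pixel columns grow to the right and rows downward; lengths in mm; the calibration is good to about 2 mm. A picture is of the moment at which its call begins: read the wrist's pose just before it. calibration takes no time and is no camera call.
- ctrl.close_job(): hands the job in, once; it reports no verdict.
The state is a dict: "t": time; "joint_pos": joint angles; "dq": joint speeds; "effort": joint torques, N m; "ee_pos": TCP position; "ee_rot": TCP orientation; "force": force on the tool from outside, world axes, zero at the start; "ft_torque": the same for the moment, N m; "grip_width": finger opening in mm.
Only numpy, scipy, OpenCV 4.12 (cv2) and the standard library are available. Lean on these libraries where they do the work, as an engineer would, in place of code of your own. Each camera call takes 0.05 s, during which the arm holds its last target.

TASK

Open the battery compartment of the grey drive unit: gently squeeze the two orange side tabs of the blue cover together, keep them squeezed while you slide the cover carefully towards the steel cross-bar until you feel it meet this stop, and lift it straight off without forcing anything. Then set the cover down gently, right way up, in the middle of the cork mat and let go; leave everything else where it is.

Things in the scene. Friction and masses are not known exactly. Their poses are not given: they have to be found in the camera images.
- unit: Grey drive unit, fixed, 166 mm long (x), 84 mm wide (y), 55 mm high. Origin: on the table, under the middle of the cover as it sits at the start. Its x axis is the direction in which the cover slides to come free (to the steel cross-bar); z is up. Guide rails, steel lips and stop are its highest parts, at 55 mm. Keep the hand's push or pull under 15 N: cover and stop break at 40 N.
- unit_deck (a point): Point on the unit's deck, 45 mm above the table, under the middle of the cover at the start; axes as the unit's. The cover's underside rests on this deck. Catches on its tabs sit in side notches until both tabs are pressed; then it can slide along +x with about 1 mm of play to each side, but four steel lips hold it down until the last 3 mm before the stop, where it can be lifted.
- unit_end (a point): Point 68 mm along +x from the unit's origin, 50 mm above the table: the middle of the range of the steel end stop that the cover's front edge meets. The stop and lips are screwed on together anywhere from 12 mm before to 12 mm beyond this point, unmeasured: the cover slides 6 to 30 mm before it meets the stop, which must be felt.
- cover: The loose blue battery cover, about 0.2 kg with its tabs: plate 100 mm long (x), 52 mm wide (y), 6 mm thick, with four small lugs 31 mm out from its mid-line. Origin: centre of its underside. Axes as the unit's at the start; z is up when it is right way up.
- cover_grip (a point): Point midway between the orange tabs, 24 mm above the cover's underside; axes as the cover's. Each tab is an upright plate 24 mm wide (x), from 5.5 to 41.5 mm above the underside; outer faces 60 mm apart (y), 48 mm when both are pressed in. Squeeze them along y with the fingertips above the rails. 20 to 30 N of grip is plenty; beyond about 70 N each the tabs crack.
- tab_left (a joint): How far the tab on the cover's +y side is pressed in, m: 0 out, 0.006 fully in. A spring pushes it out with 3 N at 0, rising to 12 N at 0.006. The catch is free above about 0.004.
- tab_right (a joint): The same for the tab on the cover's -y side.
- mat: The square cork mat where the cover goes, fixed, 170 by 170 mm and 6 mm thick; origin at the centre of its underside, on the table.
- clear_bottle: Bystander: clear glass bottle, 64 mm across, 200 mm tall; origin at the centre of its base.
- white_bottle: Bystander: white bottle with a blue cap, 60 mm across, 180 mm tall; origin at the centre of its base.
- tumbler: Bystander: green glass tumbler, 72 mm across, 85 mm tall; origin at the centre of its base.
- screwdriver: Bystander: screwdriver lying on the table; origin below its middle.
- cut_bowl: Bystander: amber glass bowl, 110 mm across, 50 mm tall; origin at the centre of its base.
Mind the look-alikes: they are no part of the job. Of the things that look like the cover, the largest one is meant.

How it is judged:
By the outcome, as a careful person would: the job done as asked, in the order asked, and still so for the second after the job is handed in, with the robot touching nothing.
It also fails if it takes over 72 s, if anything falls off the work surface, if the arm or the gripper's body presses on something with over 40 N, if the wrist force passes 120 N, or if a joint passes its speed limit or range.

## Working session

There is one attempt and no reset: what is moved stays moved. The work goes in short steps, Python scripts to look and compute and a tool call to move; the robot and the scene stay as the last step left them, time stands still between calls to the robot, and variables do not carry over. Pictures are saved under pics/ and viewed, and the job is handed in when it is done.

Besides the shell and the picture viewer there is one more tool, called in YAML: its name, and indented under it one key for each argument. play_rows: Moves the arm, as the interface text tells. Scaled input: -1 to 1 covers 0.3 m each way for a shift and 2 rad each way for a turn. Its arguments: {"type":"object","properties":{"increments":{"type":"string"},"squeeze":{"type":"number"}},"required":["increments"]}

```bash
mkdir -p pics; cat > h.py <<'E'
from rig import ctrl
import numpy as np, cv2
def cal(n):
    c=ctrl.calibration(n); return c
def ray(n,u,v,T=None):
    c=ctrl.calibration(n); K=np.array(c["intrinsics"]); 
    E=np.array(c["extrinsics"]) if T is None else T
    d=np.linalg.inv(K)@np.array([u,v,1.]); d=np.array([d[0],-d[1],-d[2]])
    return E[:3,3],E[:3,:3]@d
def atz(n,u,v,z,T=None):
    o,d=ray(n,u,v,T); return o+d*(z-o[2])/d[2]
def proj(n,P,T=None):
    c=ctrl.calibration(n); K=np.array(c["intrinsics"]); E=np.array(c["extrinsics"]) if T is None else T
    p=np.linalg.inv(E)@np.append(P,1); q=K@np.array([p[0],-p[1],-p[2]]); return q[:2]/q[2]
def wristT(s):
    R=cv2.Rodrigues(np.array(s["ee_rot"],float))[0]; T=np.eye(4);T[:3,:3]=R;T[:3,3]=s["ee_pos"]
    return T@np.array(ctrl.calibration("wrist")["T_tool_cam"])
E
python3 - <<'E'
from h import *
s=ctrl.get_state();print(s)
for n in("scene","side","wrist"):
    print(n,ctrl.calibration(n)); cv2.imwrite(f"pics/{n}0.png",ctrl.grab_frame(n))
E
```

```text
{'t': 0.0, 'joint_pos': array([-1.43601040e+00,  1.50994979e-01,  1.43799589e+00, -9.01302984e-06,
        1.55377864e+00, -1.34002917e-01]), 'dq': array([-0.00034598, -0.0036442 ,  0.00110559,  0.00151103,  0.00145436,
       -0.00078509]), 'effort': array([ 2.91782890e-03, -7.13047528e+01, -5.70865846e+01, -2.01691148e-05,
        8.91674019e-03, -5.09810647e-06]), 'ee_pos': array([ 152.65710597, -554.21777659,  303.28777826]), 'ee_rot': array([ 1.00975709,  1.32530329, -1.00838254]), 'force': array([-0.18479616,  0.32354531,  0.77149972]), 'ft_torque': array([-0.02994868,  0.05815361,  0.01645645]), 'grip_width': 85.59773967662467}
scene {'intrinsics': array([[397.66173892,   0.        , 314.21390107],
       [  0.        , 397.66173892, 197.53261993],
       [  0.        ,   0.        ,   1.        ]]), 'extrinsics': array([[ 2.63559265e-01, -7.47214412e-01,  6.10087810e-01,
         1.21886977e+03],
       [ 9.64612737e-01,  2.09173691e-01, -1.60526116e-01,
        -1.83061715e+02],
       [-7.66689183e-03,  6.30806618e-01,  7.75902204e-01,
         9.24388591e+02],
       [ 0.0
[... 437 characters left out ...]
    [ 1.03285434e-02,  7.80970478e-01,  6.24482533e-01,
         9.40026624e+02],
       [ 0.00000000e+00,  0.00000000e+00,  0.00000000e+00,
         1.00000000e+00]])}
wrist {'intrinsics': array([[351.73309363,   0.        , 322.85081933],
       [  0.        , 351.73309363, 201.59697226],
       [  0.        ,   0.        ,   1.        ]]), 'T_tool_cam': array([[-6.49155758e-04,  2.72689704e-01, -9.62101816e-01,
        -6.96183391e+01],
       [ 2.17087990e-04,  9.62102034e-01,  2.72689619e-01,
         7.06168775e+01],
       [ 9.99999766e-01, -3.18427130e-05, -6.83751735e-04,
         1.16759842e+00],
       [ 0.00000000e+00,  0.00000000e+00,  0.00000000e+00,
         1.00000000e+00]])}
```

View pics/scene0.png

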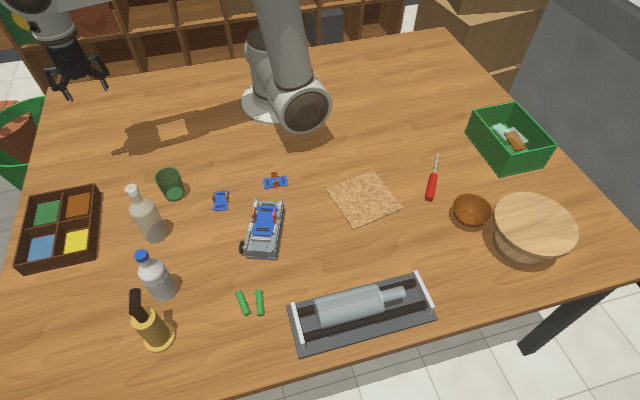

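View pics/side0.png

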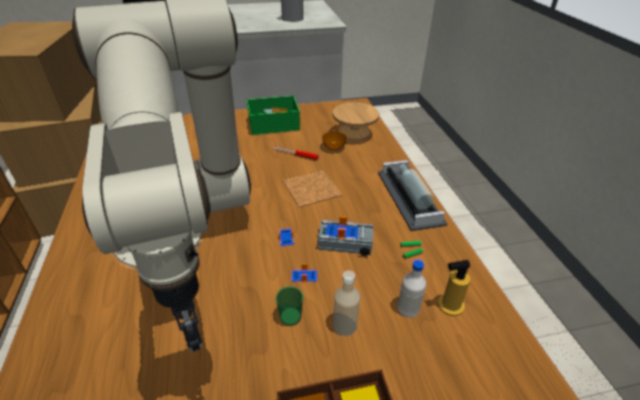

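View pics/wrist0.png

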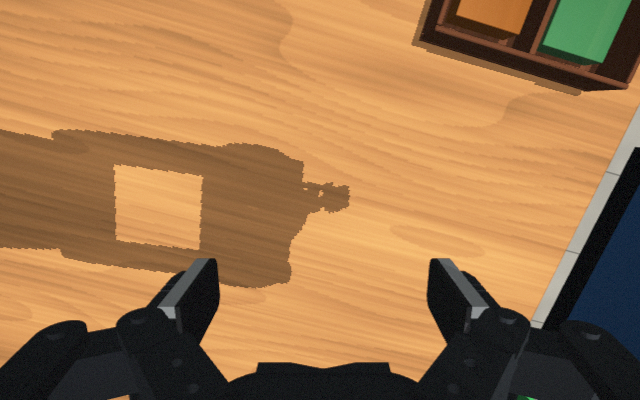

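Three blue things look like the cover: the scene picture shows small ones at (221,200) and (275,182), and a large one on the grey unit at (264,220). The large one fits, being the largest and sitting on the unit. I'll confirm it in a crop.

```bash
python3 - <<'E'
from h import *
a=cv2.imread("pics/scene0.png")[165:270,200:310]; b=cv2.imread("pics/side0.png")[205:290,270:390]
a=cv2.resize(a,(400,400*105//110),interpolation=cv2.INTER_CUBIC);b=cv2.resize(b,(400,283),interpolation=cv2.INTER_CUBIC)
im=np.zeros((400,800,3),np.uint8);im[:a.shape[0],:400]=a;im[:283,400:]=b
cv2.imwrite("pics/crop0.png",im)
for n,p in {"scene":(264,222),"side":(343,231)}.items(): print(n,atz(n,*p,51))
m=[(368,172),(403,205),(359,225),(327,193)]
print("mat",[atz("scene",*p,6)[:2].round(1) for p in m])
for nm,p in dict(clear=(158,238),white=(163,296),tumb=(174,197),sd=(432,190),bowl=(470,222)).items(): print(nm,atz("scene",*p,0).round(0))
E
```

```text
scene [ 577.69132489 -155.31536168   51.        ]
side [ 571.38088977 -153.80973546   51.        ]
mat [array([442.7, 196.6]), array([593.9, 249.7]), array([626.9, 102.1]), array([490.2,  48.5])]
clear [ 515. -448.    0.]
white [ 696. -440.    0.]
tumb [ 376. -398.    0.]
sd [560. 360.   0.]
bowl [698. 411.   0.]
```

View pics/crop0.png

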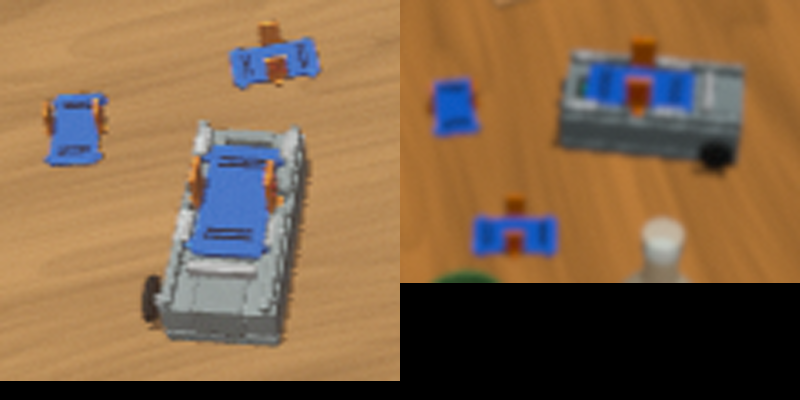

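```bash
python3 - <<'E'
from h import *
s=ctrl.get_state();R=cv2.Rodrigues(s["ee_rot"])[0];print(R.round(3))
P=[atz("scene",u/3.636+200,v/3.636+165,51)[:2] for u,v in [(270,152),(215,148),(190,248),(262,253)]];print(P)
d=(P[2]+P[3]-P[0]-P[1]);print(np.degrees(np.arctan2(d[1],d[0])),sum(P)/4)
print(wristT(s).round(2))
E
```

```text
[[-0.     0.964  0.266]
 [ 0.001  0.266 -0.964]
 [-1.     0.    -0.001]]
[array([ 534.22769947, -118.12333295]), array([ 519.05138235, -157.99271474]), array([ 605.17407179, -192.0264777 ]), array([ 623.51321367, -142.44565849])]
-18.401630893992454 [ 570.49159182 -152.64704597]
[[ 2.7000e-01  9.3000e-01  2.6000e-01  2.2106e+02]
 [-9.6000e-01  2.6000e-01  7.0000e-02 -5.3668e+02]
 [-0.0000e+00 -2.7000e-01  9.6000e-01  3.7303e+02]
 [ 0.0000e+00  0.0000e+00  0.0000e+00  1.0000e+00]]
```

play_rows:
  increments: "0.95 0.9 0 -0.295 85;0.95 0.9 0 -0.295 85;0.95 0.9 0 -0.295 85;0.95 0.9 0 -0.295 85;0.95 0.9 0 -0.295 85;0.95 0.9 0 -0.295 85;0.95 0.9 0 -0.295 85;0.95 0.9 0 -0.295 85"
  squeeze: 25

```text
t: 0.95
ee_pos: [430.5, -290.5, 303.9]
ee_rot: [1.442, 1.04, -1.442]
force: [1.7, -1.8, -0.5]
grip_width: 84.9
```

play_rows:
  increments: "0.44 0.44 -0.1 0 85;0.44 0.44 -0.1 0 85;0.44 0.44 -0.1 0 85;0.44 0.44 -0.1 0 85;0.44 0.44 -0.1 0 85;0.44 0.44 -0.1 0 85;0.44 0.44 -0.1 0 85"

```text
t: 1.65
ee_pos: [560.9, -160.9, 273.9]
ee_rot: [1.442, 1.039, -1.442]
force: [-0.2, -0.2, -0.4]
grip_width: 85.0
```

```bash
python3 - <<'E'
from h import *
s=ctrl.get_state();print(s["t"],s["ee_pos"],s["dq"].round(3),s["force"]);R=cv2.Rodrigues(s["ee_rot"])[0];print(R.round(3))
im=ctrl.grab_frame("wrist");cv2.imwrite("pics/w1.png",im);np.save("w1T.npy",wristT(s))
E
```

```text
1.65 [ 560.91367662 -160.86069657  273.94934734] [-0.012 -0.007 -0.001  0.001 -0.001  0.002] [-0.24018848 -0.17761822 -0.42590937]
[[-0.     0.949 -0.316]
 [-0.    -0.316 -0.949]
 [-1.    -0.     0.   ]]
```

View pics/w1.png

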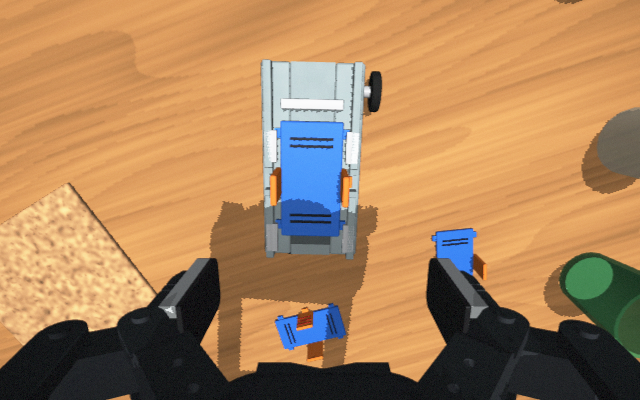

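The wrist picture shows the large blue cover around (311,178), its orange tabs at (275,187) and (346,191), and the steel bar at (311,104). The two small look-alikes at (455,250) and (310,325) lie on the table.

```bash
python3 - <<'E'
from h import *
T=np.load("w1T.npy");im=cv2.imread("pics/w1.png");hsv=cv2.cvtColor(im,cv2.COLOR_BGR2HSV)
m=cv2.inRange(hsv,(100,120,60),(125,255,255));m[:,:265]=0;m[:,365:]=0;m[245:]=0
E=[]
for v in range(145,232):
    xs=np.where(m[v]>0)[0]
    if len(xs)>30: E.append((v,xs.min(),xs.max()+1))
E=np.array(E);print(E[::6])
W=np.array([[atz("wrist",l-.0,v+.5,51,T)[:2],atz("wrist",r,v+.5,51,T)[:2]] for v,l,r in E])
mid=W.mean(1);print("width",np.median(np.linalg.norm(W[:,0]-W[:,1],axis=1)))
for k in (0,1):
    p=W[:,k];f=np.polyfit(p[:,0],p[:,1],1);print(np.degrees(np.arctan(f[0])))
f=np.polyfit(mid[:,0],mid[:,1],1);print("mid",np.degrees(np.arctan(f[0])))
top=np.where(m[:,300:325].sum(1)>255*12)[0];print(top.min(),top.max())
a=atz("wrist",311.5,top.min(),51,T);b=atz("wrist",311.5,top.max()+1,51,T);print(a,b,np.linalg.norm(a-b),(a+b)/2)
# unit edges z=45..55
for p in [(262,61),(366,63),(265,255),(355,257),(281,100),(343,100),(281,109),(343,109)]: print(p,atz("wrist",*p,55,T).round(1))
om=cv2.inRange(hsv,(5,150,100),(20,255,255));
for lo,hi in((265,285),(338,356)):
    ys,xs=np.where(om[150:225,lo:hi]>0);print(xs.min()+lo,xs.max()+lo,ys.min()+150,ys.max()+150)
c=cv2.resize(im[55:265,240:390],(600,840),interpolation=cv2.INTER_CUBIC)[:600]
cv2.imwrite("pics/w1c.png",c)
E
```

```text
[[145 281 343]
 [152 281 342]
 [158 281 342]
 [164 281 342]
 [170 281 341]
 [176 282 341]
 [182 282 340]
 [188 281 340]
 [194 281 340]
 [200 281 341]
 [206 281 340]
 [212 281 340]
 [219 277 340]
 [225 278 343]
 [231 281 339]]
width 51.12670316009378
-21.72741501734749
-17.971198451383184
mid -19.897666326445105
122 235
[ 616.27547009 -169.91019451   51.        ] [ 522.61474228 -137.79251897   51.        ] 99.0145293124439 [ 569.44510618 -153.85135674   51.        ]
(262, 61) [ 671.6 -148.9   55. ]
(366, 63) [ 645.  -224.1   55. ]
(265, 255) [520.  -93.2  55. ]
(355, 257) [ 492.8 -168.8   55. ]
(281, 100) [ 640.1 -152.8   55. ]
(343, 100) [ 624.6 -199.1   55. ]
(281, 109) [ 633.6 -150.4   55. ]
(343, 109) [ 618.1 -197.1   55. ]
270 280 168 205
341 351 169 206
```

View pics/w1c.png

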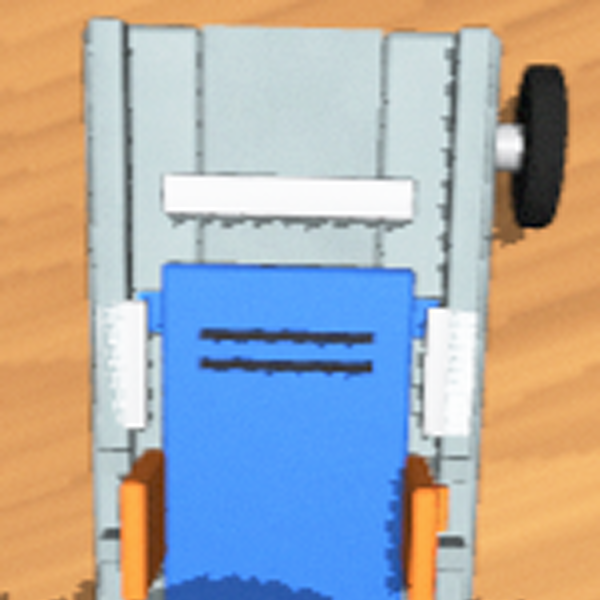

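play_rows:
  increments: "0.028 0.023 -0.2 -0.012 85;0.028 0.023 -0.3 -0.012 85;0.028 0.023 -0.3 -0.012 85;0.028 0.023 -0.3 -0.012 85;0.028 0.023 -0.3 -0.012 85"

```text
t: 2.2
ee_pos: [570.3, -154.3, 186.7]
ee_rot: [1.46, 1.022, -1.457]
force: [0.2, -0.6, -0.2]
grip_width: 85.3
```

```bash
python3 - <<'E'
from h import *
s=ctrl.get_state();print(s["t"],s["ee_pos"],s["force"]);R=cv2.Rodrigues(s["ee_rot"])[0];print(R.round(3))
im=ctrl.grab_frame("wrist");cv2.imwrite("pics/w2.png",im);np.save("w2T.npy",wristT(s))
E
```

```text
2.2 [ 570.30726158 -154.25046749  186.65592633] [ 0.24611583 -0.59512007 -0.19144311]
[[ 0.003  0.941 -0.339]
 [-0.001 -0.339 -0.941]
 [-1.     0.003  0.   ]]
```

View pics/w2.png

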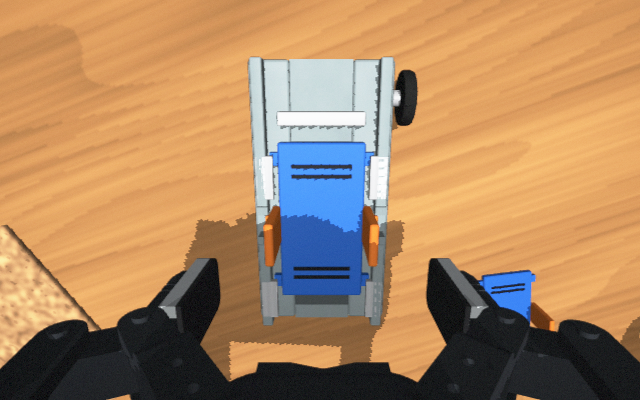

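The hand is over the cover and lined up: the tabs' outer edges are at columns 264 and 378, and the pads are at 218 and 428. I'll measure the remaining offset.

```bash
python3 - <<'E'
from h import *
T=np.load("w2T.npy");im=cv2.imread("pics/w2.png");hsv=cv2.cvtColor(im,cv2.COLOR_BGR2HSV)
om=cv2.inRange(hsv,(5,170,90),(20,255,255))
R=T[:3,:3]; 
for lo,hi in((258,284),(358,384)):
    ys,xs=np.where(om[195:275,lo:hi]>0);print(xs.min()+lo,xs.max()+lo,ys.min()+195,ys.max()+195)
s=ctrl.get_state();tz=cv2.Rodrigues(s["ee_rot"])[0]
def loc(u,v,z): return tz.T@(atz("wrist",u,v,z,T)-s["ee_pos"])
for p in [(264,245),(378.5,245)]: print("tab",loc(*p,86.5).round(1))
for p in [(279,142),(365,142),(282,294),(365.5,294)]: print("plate",loc(*p,51).round(1))
for p in [(249,58),(395,58),(262,325),(382,325)]: print("rail",loc(*p,55).round(1))
# where pads: grasp points
for w in (-30,30): print(proj("wrist",s["ee_pos"]+tz@np.array([54,0,w]),T))
cv2.imwrite("pics/w2c.png",cv2.resize(im[130:330,240:400],(640,800))[:600])
E
```

```text
264 280 207 265
363 378 207 265
tab [100.1  -0.5 -30.2]
tab [100.1  -0.5  29.4]
plate [135.7  48.7 -25. ]
plate [135.8  48.7  24.8]
plate [135.4 -49.9 -26.3]
plate [135.4 -49.9  28.4]
rail [131.9  93.6 -39. ]
rail [131.9  93.6  38.9]
rail [131.3 -70.5 -39.7]
rail [131.3 -70.5  39.4]
[245.43429467 289.69648022]
[397.93295438 289.7366113 ]
```

View pics/w2c.png

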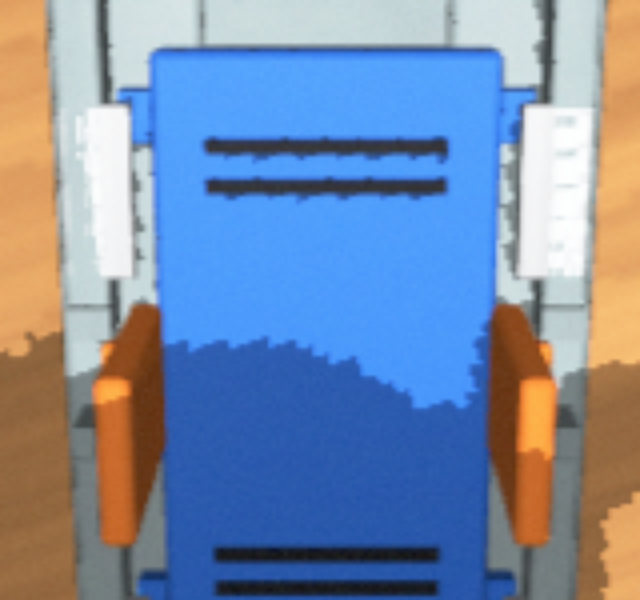

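play_rows:
  increments: "0 0 -0.1 0 85;0 0 -0.17 0 85;0 0 -0.18 0 85;0 0 -0.18 0 85"

```text
t: 2.65
ee_pos: [570.1, -153.6, 131.1]
ee_rot: [1.459, 1.025, -1.458]
force: [-0.4, 0.1, -0.4]
grip_width: 85.0
```

```bash
python3 - <<'E'
from h import *
s=ctrl.get_state();print(s["t"],s["ee_pos"],s["force"])
a=ctrl.grab_frame("wrist");cv2.imwrite("pics/w3.png",a)
b=ctrl.grab_frame("side")[190:270,290:400];cv2.imwrite("pics/s3.png",cv2.resize(b,(770,560),interpolation=cv2.INTER_CUBIC))
E
```

```text
2.65 [ 570.09650458 -153.63654126  131.12232226] [-0.39488162  0.12261008 -0.35955325]
```

View pics/w3.png

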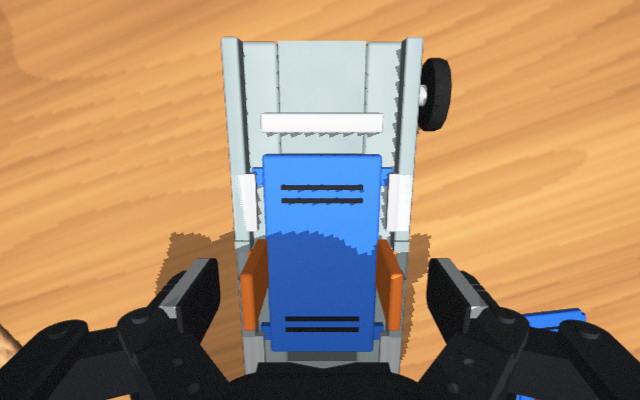

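View pics/s3.png

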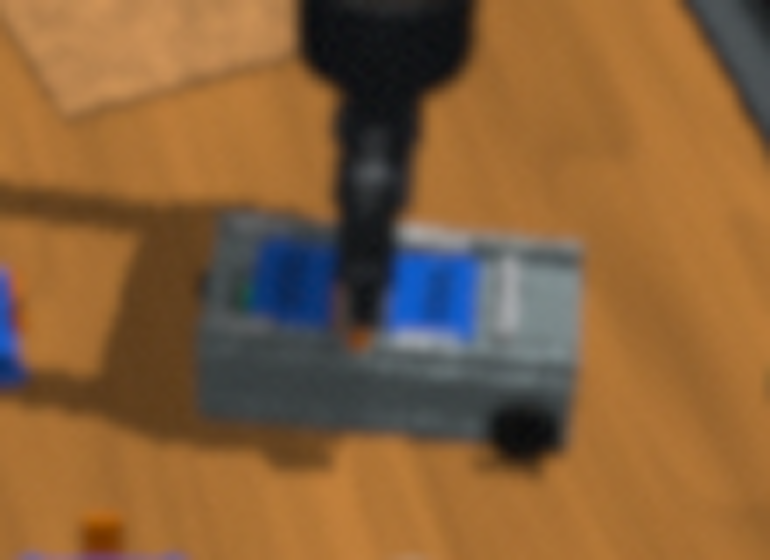

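```bash
python3 - <<'E'
from h import *
s=ctrl.get_state();T=wristT(s);tz=cv2.Rodrigues(s["ee_rot"])[0]
for x in (55,60,65,70,73):
  for y in (-11,11):
    print(x,y,[proj("wrist",s["ee_pos"]+tz@np.array([x,y,w]),T).round(0) for w in(-42.5,42.5)])
cv2.imwrite("pics/w3c.png",cv2.resize(cv2.imread("pics/w3.png")[240:340,140:240],(600,600),interpolation=cv2.INTER_CUBIC))
E
```

```text
55 -11 [array([217., 313.]), array([427., 313.])]
55 11 [array([212., 263.]), array([432., 263.])]
60 -11 [array([220., 306.]), array([424., 306.])]
60 11 [array([216., 258.]), array([428., 258.])]
65 -11 [array([224., 299.]), array([421., 300.])]
65 11 [array([220., 252.]), array([425., 253.])]
70 -11 [array([227., 293.]), array([418., 293.])]
70 11 [array([223., 248.]), array([421., 248.])]
73 -11 [array([229., 290.]), array([416., 290.])]
73 11 [array([225., 245.]), array([419., 245.])]
```

View pics/w3c.png

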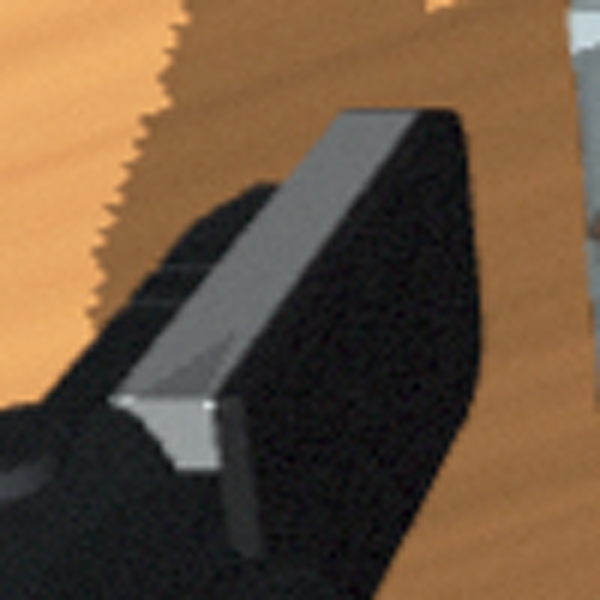

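play_rows:
  increments: "0 0 -0.017 0 70;0 0 -0.017 0 64;0 0 -0.017 0 62;0 0 -0.017 0 62"
  squeeze: 20

```text
t: 3.15
ee_pos: [569.8, -153.4, 125.0]
ee_rot: [1.459, 1.026, -1.459]
force: [0.3, -0.3, 0.3]
grip_width: 62.2
```

```bash
python3 - <<'E'
from h import *
s=ctrl.get_state();print(s["t"],s["ee_pos"],s["force"],s["grip_width"])
a=ctrl.grab_frame("wrist");cv2.imwrite("pics/w4.png",a)
E
```

```text
3.15 [ 569.83448721 -153.36341643  124.96966883] [ 0.31888669 -0.33368221  0.3051484 ] 62.18967849516899
```

View pics/w4.png

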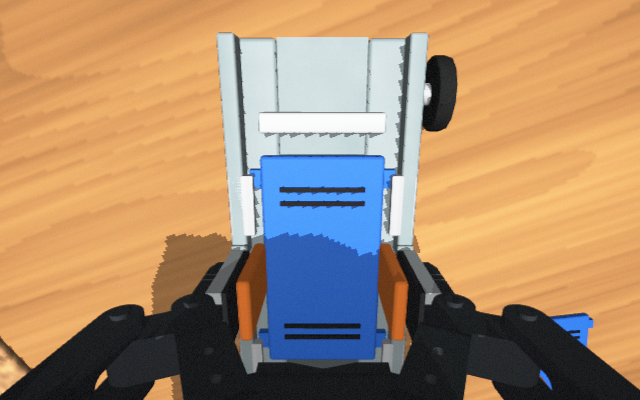

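The tabs sit centred between the pads, with the left pad edge near column 238 and the right near 410. Squeezing.

play_rows:
  increments: "0 0 0 0 58;0 0 0 0 54;0 0 0 0 50;0 0 0 0 46;0 0 0 0 44;0 0 0 0 44;0 0 0 0 44"
  squeeze: 25

```text
t: 3.9
ee_pos: [570.1, -153.4, 126.0]
ee_rot: [1.459, 1.025, -1.458]
force: [-3.4, 2.9, 13.9]
grip_width: 47.2
```

```bash
python3 - <<'E'
from h import *
s=ctrl.get_state();print(s["t"],s["ee_pos"],s["force"],s["grip_width"],s["ft_torque"])
a=ctrl.grab_frame("wrist");cv2.imwrite("pics/w5.png",a)
E
```

```text
3.9 [ 570.1143207  -153.41041606  125.98202558] [-3.41572745  2.92704121 13.9422965 ] 47.19511775784637 [ 0.39068757  0.62832815 -0.01367232]
```

View pics/w5.png

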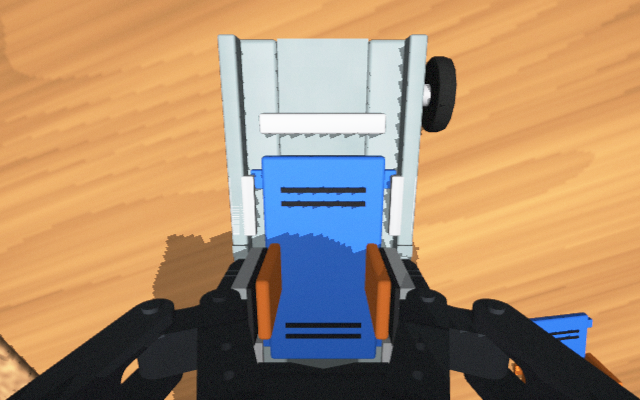

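Both tabs are fully in (47 mm opening). Closing the fingers loaded the cover downward by about 14 N, so I'll relieve that.

play_rows:
  increments: "0 0 0.002 0 44;0 0 0.0035 0 44;0 0 0.0035 0 44"

```text
t: 4.25
ee_pos: [570.0, -153.4, 126.2]
ee_rot: [1.459, 1.025, -1.458]
force: [1.1, 1.5, 6.2]
grip_width: 47.0
```

play_rows:
  increments: "0 0 0.002 0 44;0.0016 -0.0006 0.002 0 44;0.0031 -0.0011 0.002 0 44;0.0047 -0.0017 0.002 0 44;0.0063 -0.0023 0.002 0 44;0.0063 -0.0023 0.002 0 44"

```text
t: 4.85
ee_pos: [571.7, -154.1, 126.3]
ee_rot: [1.459, 1.026, -1.459]
force: [-0.8, -0.1, 0.3]
grip_width: 47.1
```

play_rows:
  increments: "0.0016 -0.0006 0 0 44;0.0031 -0.0011 0 0 44;0.0047 -0.0017 0 0 44;0.0063 -0.0023 0 0 44;0.0079 -0.0028 0 0 44;0.0094 -0.0034 0 0 44;0.0094 -0.0034 0 0 44"

```text
t: 5.55
ee_pos: [574.5, -155.1, 126.4]
ee_rot: [1.459, 1.026, -1.459]
force: [0.6, 0.1, -2.3]
grip_width: 46.9
```

```bash
python3 - <<'E'
from h import *
s=ctrl.get_state();print(s["t"],s["ee_pos"],s["force"],s["grip_width"])
a=ctrl.grab_frame("wrist");cv2.imwrite("pics/w6.png",cv2.resize(a[90:270,210:430],(733,600),interpolation=cv2.INTER_CUBIC))
T=wristT(s);tz=cv2.Rodrigues(s["ee_rot"])[0]
E
```

```text
5.55 [ 574.51555586 -155.10635954  126.42636532] [ 0.64235084  0.09886393 -2.29123538] 46.90941957104716
```

View pics/w6.png

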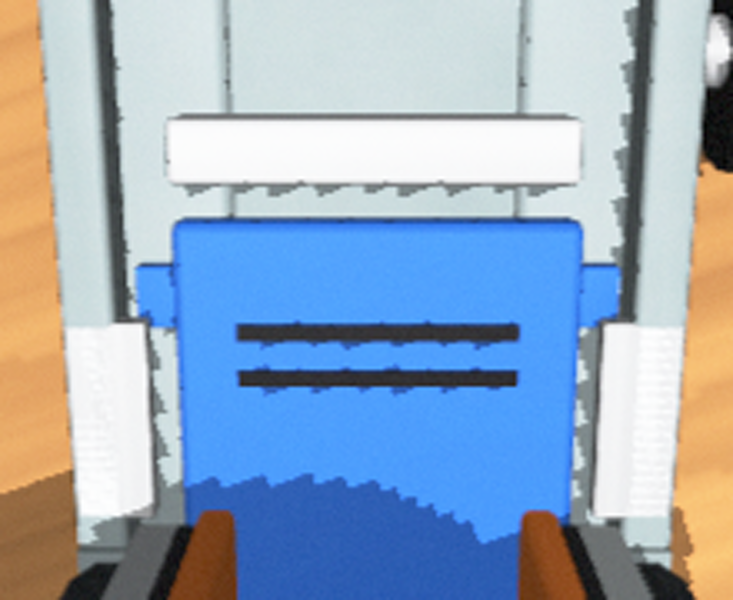

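The cover has slid about 5 mm, with its front edge at row 220 of the crop and the bar's face at row 185. That leaves a gap of roughly 4–5 mm.

play_rows:
  increments: "0.0016 -0.0006 -0.0005 0 44;0.0031 -0.0011 -0.0005 0 44;0.0047 -0.0017 -0.0005 0 44;0.0063 -0.0023 -0.0005 0 44;0.0079 -0.0028 -0.0005 0 44;0.0079 -0.0028 -0.0005 0 44"

```text
t: 6.2
ee_pos: [576.9, -156.0, 126.3]
ee_rot: [1.459, 1.026, -1.459]
force: [0.8, -0.7, -1.1]
grip_width: 46.8
```

play_rows:
  increments: "0.001 -0.0004 0 0 44;0.002 -0.0007 0 0 44;0.003 -0.0011 0 0 44;0.003 -0.0011 0 0 44"

```text
t: 6.6
ee_pos: [577.8, -156.3, 126.3]
ee_rot: [1.459, 1.026, -1.459]
force: [0.4, -0.8, -0.1]
grip_width: 46.4
```

play_rows:
  increments: "0.001 -0.0004 0 0 44;0.002 -0.0007 0 0 44;0.003 -0.0011 0 0 44;0.003 -0.0011 0 0 44"

```text
t: 7.0
ee_pos: [578.7, -156.6, 126.3]
ee_rot: [1.459, 1.026, -1.459]
force: [0.6, -0.3, -2.2]
grip_width: 46.8
```

play_rows:
  increments: "0.001 -0.0004 0 0 44;0.002 -0.0007 0 0 44;0.002 -0.0007 0 0 44"

```text
t: 7.3
ee_pos: [579.2, -156.8, 126.3]
ee_rot: [1.459, 1.026, -1.459]
force: [-1.9, 0.3, -0.4]
grip_width: 46.9
```

```bash
python3 - <<'E'
from h import *
s=ctrl.get_state();print(s["t"],s["ee_pos"],s["force"],s["grip_width"])
a=ctrl.grab_frame("wrist");cv2.imwrite("pics/w7.png",cv2.resize(a[90:270,210:430],(733,600),interpolation=cv2.INTER_CUBIC))
E
```

```text
7.3 [ 579.21920887 -156.75892337  126.27055719] [-1.91280695  0.30322447 -0.36654654] 46.89156249149702
```

View pics/w7.png

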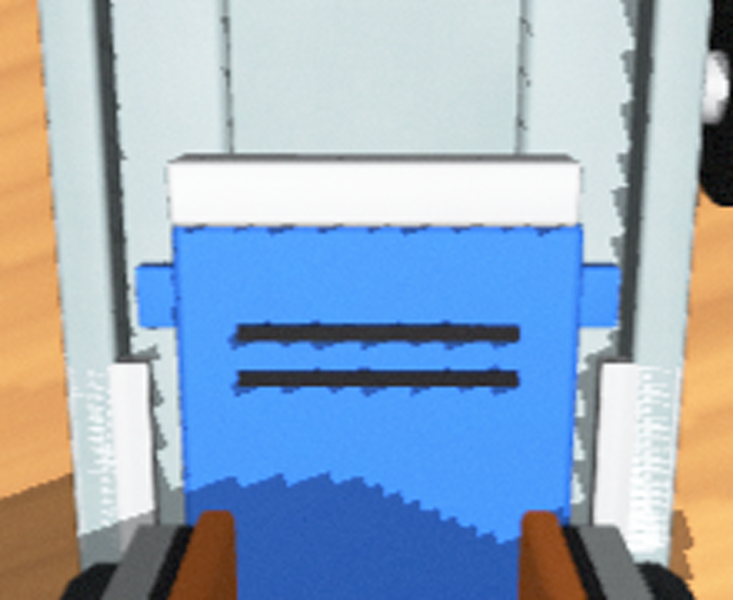

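The bar's lower edge and the cover's front edge now coincide at row 225. Contact is close, so I'm going on in small steps.

play_rows:
  increments: "0.001 -0.0004 0 0 44;0.001 -0.0004 0 0 44"

```text
t: 7.55
ee_pos: [579.3, -156.8, 126.2]
ee_rot: [1.459, 1.026, -1.459]
force: [-5.5, 1.3, 2.8]
grip_width: 46.9
```

play_rows:
  increments: "0.001 -0.0004 0 0 44;0.001 -0.0004 0 0 44"

```text
t: 7.75
ee_pos: [579.4, -156.8, 126.2]
ee_rot: [1.458, 1.027, -1.46]
force: [-8.5, 2.4, 1.9]
grip_width: 46.9
```

The stop is felt: about 9 N against the slide, and the position no longer advances. I'll ease the push and lift.

play_rows:
  increments: "-0.0022 0.0008 0 0 44;-0.0025 0.0009 0 0 44;-0.0025 0.0009 0.002 0 44;-0.0025 0.0009 0.004 0 44;-0.0025 0.0009 0.006 0 44;-0.0025 0.0009 0.006 0 44"

```text
t: 8.35
ee_pos: [579.2, -156.8, 128.2]
ee_rot: [1.459, 1.026, -1.459]
force: [0.2, -0.9, -1.2]
grip_width: 46.7
```

play_rows:
  increments: "0 0 0.004 0 44;0 0 0.01 0 44;0 0 0.018 0 44;0 0 0.028 0 44;0 0 0.04 0 44;0 0 0.055 0 44;0 0 0.07 0 44;0 0 0.07 0 44"

```text
t: 9.15
ee_pos: [579.3, -156.9, 149.9]
ee_rot: [1.459, 1.025, -1.458]
force: [0.4, 0.4, -0.5]
grip_width: 46.8
```

```bash
python3 - <<'E'
from h import *
s=ctrl.get_state();print(s["t"],s["ee_pos"],s["force"],s["grip_width"])
a=ctrl.grab_frame("wrist");cv2.imwrite("pics/w8.png",a)
E
```

```text
9.15 [ 579.34823427 -156.8516986   149.91911498] [ 0.44613695  0.37065316 -0.46914184] 46.8048605060758
```

View pics/w8.png

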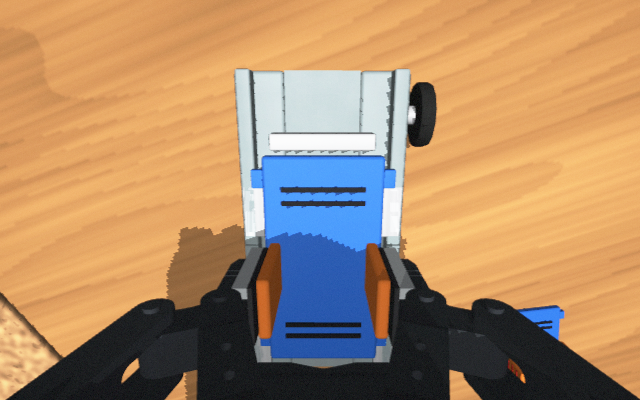

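The cover is held level in the hand and clear of the unit. Next I'll locate the mat precisely from the first pictures.

```bash
python3 - <<'E'
from h import *
a=cv2.imread("pics/scene0.png")[165:233,320:410];b=cv2.imread("pics/side0.png")[165:213,278:348]
cv2.imwrite("pics/m.png",np.hstack([cv2.resize(a,(400,400*68//90),interpolation=cv2.INTER_CUBIC),np.pad(cv2.resize(b,(400,274),interpolation=cv2.INTER_CUBIC),((0,28),(0,0),(0,0)))]))
E
```

```text
(no output)
```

View pics/m.png

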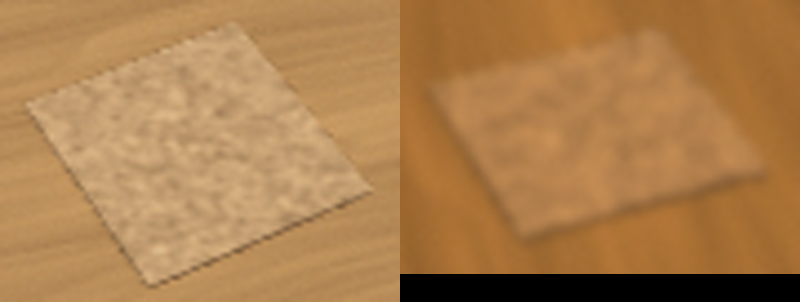

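play_rows:
  increments: "0 0.05 0.1 0 44;0 0.15 0.2 0 44;0 0.3 0.25 0 44;-0.03 0.45 0.25 0 44;-0.06 0.6 0.25 0 44;-0.09 0.72 0.25 0 44;-0.1 0.8 0.25 0 44;-0.1 0.8 0.25 0 44"

```text
t: 10.0
ee_pos: [548.4, 85.9, 224.1]
ee_rot: [1.457, 1.028, -1.456]
force: [0.5, -0.7, -1.6]
grip_width: 47.0
```

```bash
python3 - <<'E'
from h import *
S=400/90.
P=np.array([atz("scene",u/S+320,v/S+165,6) for u,v in[(236,22),(372,189),(153,286),(27,105)]]);print(P.round(1),P.mean(0),[np.linalg.norm(P[i]-P[i-1]).round(1) for i in range(4)])
S=400/70.
Q=np.array([atz("side",(u-400)/S+278,v/S+165,6) for u,v in[(432,87),(660,28),(767,172),(523,237)]]);print(Q.round(1),Q.mean(0),[np.linalg.norm(Q[i]-Q[i-1]).round(1) for i in range(4)])
s=ctrl.get_state();print(s["t"],s["ee_pos"],s["force"],s["grip_width"])
a=ctrl.grab_frame("wrist");cv2.imwrite("pics/w9.png",a);np.save("w9T.npy",wristT(s))
E
```

```text
[[438.7 215.1   6. ]
 [603.1 247.9   6. ]
 [637.5  84.9   6. ]
 [472.9  50.7   6. ]] [538.04808888 149.64198129   6.        ] [np.float64(167.8), np.float64(167.6), np.float64(166.6), np.float64(168.1)]
[[438.  209.9   6. ]
 [601.1 245.7   6. ]
 [631.9  76.1   6. ]
 [469.2  44.7   6. ]] [535.04467599 144.09790725   6.        ] [np.float64(168.1), np.float64(167.0), np.float64(172.3), np.float64(165.8)]
10.0 [548.42126395  85.93546108 224.09663555] [ 0.54855019 -0.68402333 -1.62399451] 46.969287609965804
```

View pics/w9.png

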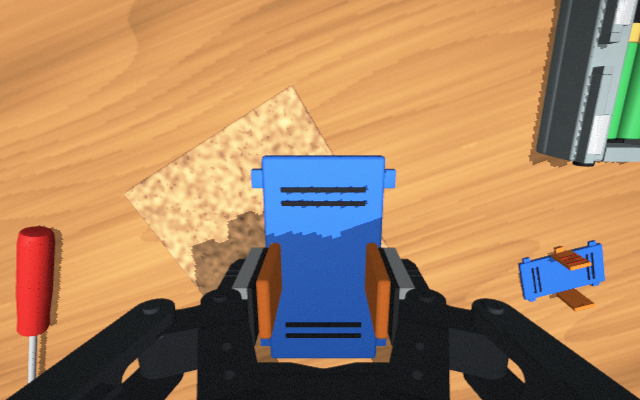

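```bash
python3 - <<'E'
from h import *
T=np.load("w9T.npy")
A=atz("wrist",293,86,6,T)[:2];B=atz("wrist",126,193,6,T)[:2];print(A,B,np.linalg.norm(A-B))
d=(B-A)/np.linalg.norm(B-A);n=np.array([-d[1],d[0]]);print((A+B)/2+n*85, np.degrees(np.arctan2(d[1],d[0])))
E
```

```text
[634.343659    79.88793142] [601.36521349 243.5264937 ] 166.9285983089687
[534.52972176 144.91459645] 101.39432169268059
```

play_rows:
  increments: "-0.041 0.15 0 0 44;-0.041 0.202 -0.08 0 44;-0.041 0.202 -0.2 0 44;-0.041 0.202 -0.3 0 44;-0.041 0.202 -0.38 0 44;-0.041 0.202 -0.38 0 44;-0.041 0.202 -0.38 0 44"

```text
t: 10.75
ee_pos: [537.2, 143.2, 110.6]
ee_rot: [1.459, 1.025, -1.459]
force: [1.6, 1.0, -1.4]
grip_width: 46.9
```

```bash
python3 - <<'E'
from h import *
s=ctrl.get_state();print(s["t"],s["ee_pos"],s["force"],s["grip_width"])
a=ctrl.grab_frame("wrist");cv2.imwrite("pics/w10.png",a)
b=ctrl.grab_frame("side")[110:230,230:390];cv2.imwrite("pics/s10.png",cv2.resize(b,(800,600),interpolation=cv2.INTER_CUBIC))
E
```

```text
10.75 [537.19504186 143.2031392  110.58925277] [ 1.58780898  0.95460549 -1.36225484] 46.87379369323419
```

View pics/w10.png

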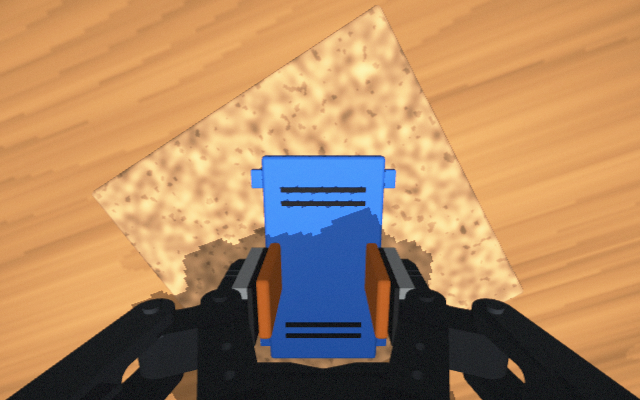

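View pics/s10.png

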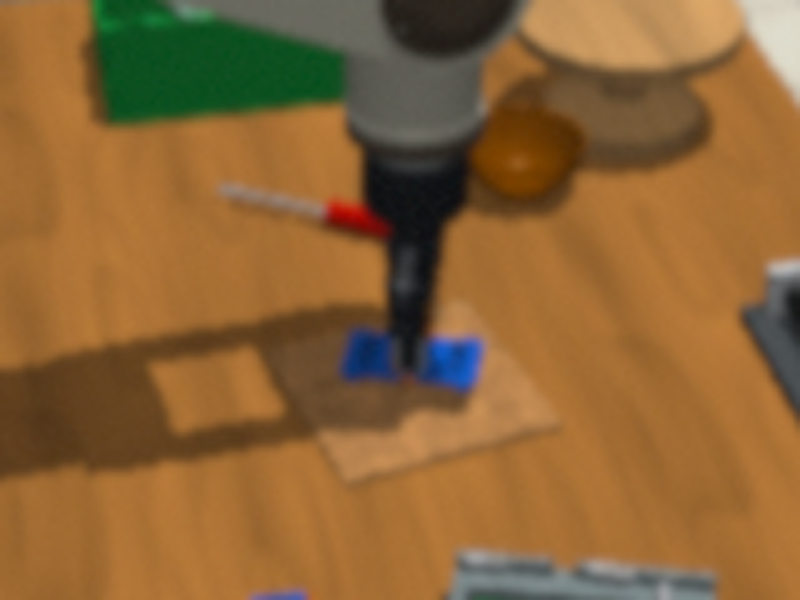

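The cover is level over the mat. Three mat corners are visible at (378,5), (93,192) and (523,291), so I'll refine the centre.

```bash
python3 - <<'E'
from h import *
s=ctrl.get_state();T=wristT(s)
A,B,C=[atz("wrist",*p,6,T)[:2] for p in((378,5),(93,192),(523,291))]
print(A,B,C,"mid diag",(B+C)/2,np.linalg.norm(B-A),np.linalg.norm(C-A))
P=[atz("wrist",*p,110.6-126.2+51,T)[:2] for p in((263,156),(384,156),(271,358),(376,358))];print(np.mean(P,0),s["ee_pos"])
E
```

```text
[635.58058455  81.83724387] [602.75978752 245.61100409] [471.45800824  48.5596967 ] mid diag [537.10889788 147.0853504 ] 167.03008487554524 167.46227993610103
[537.18034881 143.13837521] [537.63317833 143.52205384 111.67416319]
```

play_rows:
  increments: "0 0.012 -0.02 0 44;0 0.012 -0.04 0 44;0 0.012 -0.055 0 44;0 0.012 -0.065 0 44;0 0.012 -0.07 0 44;0 0.012 -0.07 0 44"

```text
t: 11.45
ee_pos: [536.7, 147.4, 88.9]
ee_rot: [1.459, 1.026, -1.459]
force: [-0.2, -0.4, -0.9]
grip_width: 46.4
```

play_rows:
  increments: "0 0 -0.002 0 44;0 0 -0.004 0 44;0 0 -0.004 0 44"

```text
t: 11.75
ee_pos: [536.8, 147.4, 87.9]
ee_rot: [1.459, 1.026, -1.459]
force: [-0.7, 0.2, -1.1]
grip_width: 46.9
```

play_rows:
  increments: "0 0 -0.001 0 44;0 0 -0.002 0 44;0 0 -0.002 0 44"

```text
t: 12.05
ee_pos: [536.8, 147.5, 87.3]
ee_rot: [1.459, 1.026, -1.459]
force: [-0.8, 0.1, -1.3]
grip_width: 47.1
```

play_rows:
  increments: "0 0 -0.001 0 44;0 0 -0.002 0 44;0 0 -0.002 0 44"

```text
t: 12.35
ee_pos: [536.9, 147.4, 87.2]
ee_rot: [1.459, 1.026, -1.458]
force: [-3.4, -0.5, 7.8]
grip_width: 46.8
```

play_rows:
  increments: "0 0 -0.001 0 44;0 0 -0.002 0 44;0 0 -0.002 0 44"

```text
t: 12.65
ee_pos: [536.9, 147.5, 87.1]
ee_rot: [1.459, 1.025, -1.458]
force: [-7.5, -1.6, 16.5]
grip_width: 46.4
```

The cover is down on the mat, with contact felt. I'll ease off and open gradually.

play_rows:
  increments: "0 0 0.003 0 44;0 0 0.003 0 44"

```text
t: 12.85
ee_pos: [536.9, 147.5, 87.2]
ee_rot: [1.459, 1.025, -1.458]
force: [-2.2, -0.3, 6.3]
grip_width: 46.7
```

play_rows:
  increments: "0 0 0 0 50;0 0 0 0 54;0 0 0 0 58;0 0 0 0 62;0 0 0 0 66;0 0 0 0 72;0 0 0 0 80;0 0 0 0 85"

```text
t: 13.65
ee_pos: [536.8, 147.4, 87.0]
ee_rot: [1.459, 1.026, -1.459]
force: [-0.3, 0.5, 0.1]
grip_width: 85.2
```

```bash
python3 - <<'E'
from h import *
s=ctrl.get_state();print(s["t"],s["ee_pos"],s["force"],s["grip_width"])
a=ctrl.grab_frame("wrist");cv2.imwrite("pics/w11.png",a)
E
```

```text
13.65 [536.80955422 147.44416752  87.0024409 ] [-0.27532186  0.5490738   0.13657063] 85.15765348173444
```

View pics/w11.png

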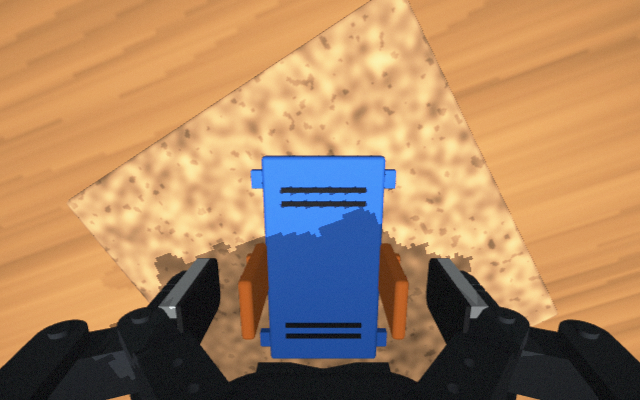

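The cover is released: it lies flat and its tabs have sprung out. Retreating straight up.

play_rows:
  increments: "0 0 0.05 0 85;0 0 0.15 0 85;0 0 0.3 0 85;0 0 0.45 0 85;0 0 0.6 0 85;0 0 0.6 0 85;0 0 0.6 0 85"

```text
t: 14.4
ee_pos: [536.9, 147.5, 267.8]
ee_rot: [1.46, 1.025, -1.457]
force: [-0.6, 0.2, -0.8]
grip_width: 85.2
```

```bash
python3 - <<'E'
from h import *
s=ctrl.get_state();T=wristT(s);print(s["t"],s["ee_pos"],s["force"],s["dq"].round(3))
cv2.imwrite("pics/w12.png",ctrl.grab_frame("wrist"));cv2.imwrite("pics/sc12.png",ctrl.grab_frame("scene"));np.save("w12T.npy",T)
E
```

```text
14.4 [536.91983227 147.47713333 267.81838261] [-0.58294158  0.24062346 -0.84168392] [ 0.001  0.027  0.041  0.001 -0.011 -0.001]
```

View pics/w12.png

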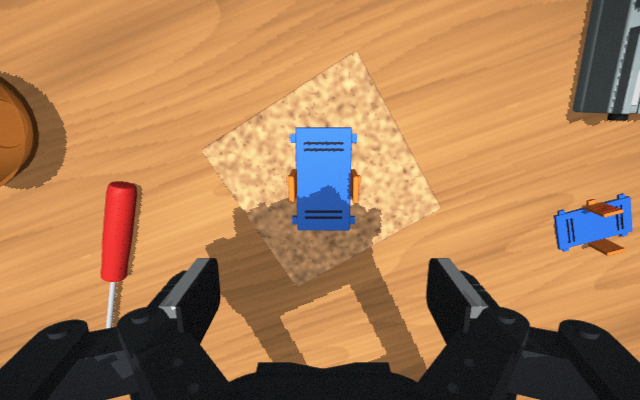

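View pics/sc12.png

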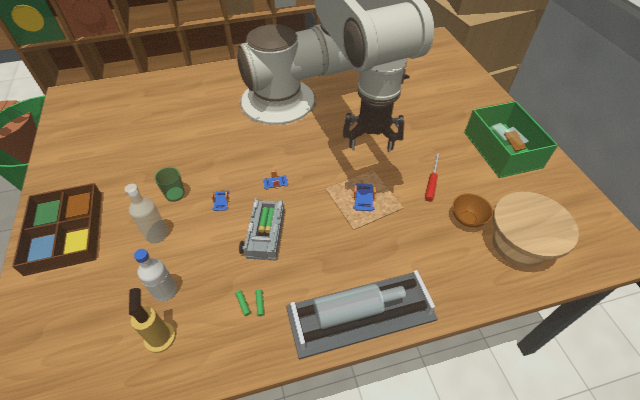

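```bash
python3 - <<'E'
from h import *
T=np.load("w12T.npy")
M=[atz("wrist",*p,6,T)[:2] for p in((358,52),(203,151),(440,208),(299,286))];C=[atz("wrist",*p,12,T)[:2] for p in((296,127),(352,127),(295,230),(353,230))]
print(np.mean(M,0),np.mean(C,0))
ctrl.close_job()
E
```

```text
[535.59907873 145.83822806] [536.52034254 146.49510622]
the job is handed in; nothing more can be done
```

The battery compartment is open, and the blue cover is lying right way up in the middle of the cork mat. I handed the job in at about 14.5 s of the allowed 72 s.

- **Unlatching:** I squeezed both tabs fully in with a 25 N grip. This first loaded the cover downward by about 14 N, so I eased that before sliding.
- **Sliding and lifting:** The cover slid about 10 mm until I felt the stop at about 9 N. I eased off and lifted it straight up with almost no resistance.
- **Setting down:** The cover touched the mat with a peak of about 18 N, a little firmer than I intended. I eased that to about 6 N before opening the fingers.

**Last checks:** The final pictures show the cover flat, about 1 mm from the mat's centre, with its tabs sprung out. The open compartment shows the green cells still in place. The hand is clear, and everything else visible is where it was. The cameras disagreed on the mat's centre by up to 6 mm, so I relied on the closer wrist views.

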